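# Snap the filled sample case shut

## Robot

A 6-joint arm with a two-finger parallel gripper is mounted at the origin on a cart in front of the work surface, level with it; the furniture and walls round the work are solid. World frame = base frame: x ahead of the robot, y to its left, z up, the work surface at z = 0. Lengths are in m, angles in rad, forces in N, time in s.
With the tool pointing down it reaches from about 0.35 to 0.775 m from the base axis. Payload 7.3 kg.
Tool frame: the origin (TCP) lies between the finger pads; the fingertips stand 8 mm ahead of it and the grasp point (between the pads) lies 11 mm behind it (robot.nose_length is the distance from the TCP to the fingertips, in m); z points along the fingers, y is the line along which they close (so a half turn about z gives the same grasp; the last joint's range is limited). The gripper opens to 92 mm and grips with 3 to 60 N. Pads are 19 mm wide; open, the fingers measure 130 mm over their backs; the gripper's body (75 mm by 190 mm) begins 47 mm behind the grasp point.
Start: joints at [0.972, 0.342, 1.524, -0, 1.275, -0.146], TCP at [0.23, 0.472, 0.235] pointing down, gripper open.
Joint ranges: [-2.53, 2.53], [-0.77, 2.02], [0.04, 2.7], [-1, 4.14], [0.28, 2.66], [-3.11, 3.11]. Speed limits (rad/s): [2.57, 2.57, 3.14, 3.14, 3.14, 3.14].

## Interface

Orientations are given as [roll, pitch, yaw] about the fixed x, y, z axes, in that order (R = Rz(yaw) Ry(pitch) Rx(roll)).
In Python, from cell import robot gives the robot as it stands. The module is installed in compiled form; this text tells all that it offers.
- The arm moves only by the shell command python3 -m jog 'ROWS' [FORCE]. ROWS is JSON, a list that holds one entry, the list of rows, each a list of 5 numbers: the gripper's target within -1 to 1 (fully open at 1, half-way at 0, shut at -1), then the shift along the tool's x, y, z in m, then the turn about the tool's z in rad. A call has 1 to 5 rows; each row is the pose to reach, as a shift and turn from the pose commanded when the call began, along the tool's axes at that moment; what a row does not reach only later rows make up. A row lasts 1/12 s, in which the tool goes at most 41.7 mm and 7.16 degrees, less where a joint would pass 70% of its speed; a pose out of reach is approached as far as the arm can. A call with a gripper value outside its range is refused whole. The fingers move at their own pace and stop on an object; FORCE is the grip in N (left out, the last holds). Time passes only in rows, so rows that repeat a pose let the fingers close. It gives the time, the measured TCP pose, the force, the opening and the grip force at its end, in the units of the state.
- robot.observe(): the state, without advancing time (a new reading comes with each control period).
- robot.read_camera(name): name is "scene" or "top"; returns the picture (420x560x3 uint8, red, green, blue); there is no depth.
- robot.camera_model(name): a dict with "camera_matrix" (3x3 intrinsics, pixels), "position" and "attitude" of the camera in the world. Camera axes: x right, y down, z forward; pixel columns grow to the right and rows downward; lengths in m; the calibration is good to about 2 mm. A picture is of the moment at which its call begins. camera_model takes no time and is no camera call.
- robot.hand_in(): hands the job in; it is judged then, once.
The state is a dict: "time": time; "qpos": joint angles; "qvel": joint speeds; "joint_efforts": joint torques, N m; "tool_pos": TCP position; "tool_rot": TCP orientation; "contact_force": force on the tool from outside, world axes, zero at the start; "torque": the same for the moment, N m; "opening": finger opening in m; "grip_force": force on a finger pad.
Only numpy, scipy, OpenCV 4.12 (cv2) and the standard library are available. Lean on these libraries where they do the work, as an engineer would, in place of code of your own. Each camera call takes 0.05 s, during which the arm holds its last target. There are 200 camera calls.

## Task

Two sample cases stand open on the bench. Press the lid of the one that holds the round sample mounts fully shut, down past its catch so that it snaps home and stays shut, and leave the empty case open.

Things in the scene. Friction and masses are not known exactly. Their poses are not given: they have to be found in the camera images.
- loaded_lid (a joint): Lid angle (rad) of the filled case, the one with four round sample mounts in it: 0 shut, positive open, starts at 0.75 to 1.05. The stiff hinge holds it at any angle (1 to 2 N moves it). At about 0.13 rad the steel tongue on its front edge meets a spring roller; a steady 4 to 6 N at the press point (to 15 N at first touch) pushes past; below 0.07 it snaps home and stays. Firm stop at 0.
- loaded_press (a point): Press point of the filled case: on the outer face of its lid, on the middle line, 20 mm from the front edge; shut, it is 44 mm above the bench. z: outward normal of that face; x: in the lid, from front edge to hinge; y: parallel to the hinge. It turns with the lid about the hinge axis, which lies 69 mm along its +x and 14 mm along its -z, 30 mm above the bench.
- empty_lid (a joint): Lid angle (rad) of the empty case; starts at 0.75 to 1.05 and is to stay open. Both cases are alike: grey divided box with white lid, fixed to the bench, 84 mm deep, 100 mm wide, 44 mm high when shut, hinged on the side away from the robot. A blue box, shut, stands in line with them. A steel roller catch, 36 mm wide, stands 24 mm out from the middle of the front, its top 32 mm above the bench.
- empty_press (a point): The same point on the lid of the empty case, with the same axes and measures.
Mind the look-alikes: they are no part of the job. Leave any purple look-alike of the part that bears empty_lid alone.

How it is judged:
By the outcome, as a careful person would: the job done as asked, in the order asked, and still so for the second after the job is handed in, with the robot touching nothing.
It also fails if it takes over 32 s, if anything falls off the work surface, if the arm or the gripper's body presses on something with over 40 N, if the wrist force passes 120 N, or if a joint passes its speed limit or range.

## Working session

There is one attempt and no reset: what is moved stays moved. The work goes in short steps, Python scripts to look and compute and a shell command to move; the robot and the scene stay as the last step left them, time stands still between calls to the robot, and variables do not carry over. Pictures are saved under pics/ and viewed, at most 10 in all, crops included, and the job is handed in when it is done.

```bash
mkdir -p pics
python3 - <<'E'
from cell import robot
import cv2
for n in("scene","top"):
    cv2.imwrite(f"pics/{n}0.png",robot.read_camera(n)[:,:,::-1]); m=robot.camera_model(n); print(n,m)
o=robot.observe(); print(o["time"],o["tool_pos"],o["tool_rot"])
E
```

```text
scene {'camera_matrix': array([[463.97560771,   0.        , 273.26398978],
       [  0.        , 463.97560771, 207.26074364],
       [  0.        ,   0.        ,   1.        ]]), 'position': array([0.01980282, 1.16738861, 0.45560515]), 'attitude': array([-1.98861828, -0.02657872, -2.5456991 ])}
top {'camera_matrix': array([[459.38783698,   0.        , 280.27881249],
       [  0.        , 459.38783698, 208.73399477],
       [  0.        ,   0.        ,   1.        ]]), 'position': array([0.39274701, 0.4234034 , 1.13085716]), 'attitude': array([-3.03472154, -0.01336379, -1.58974444])}
0.1 [0.22944826 0.47181434 0.23411232] [-3.14021413e+00 -2.08996642e-04  2.68881298e+00]
```

View pics/scene0.png

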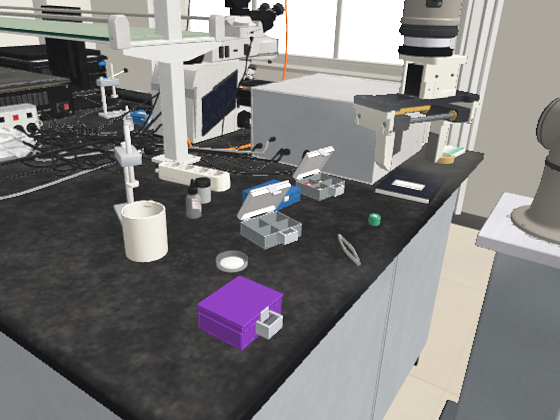

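View pics/top0.png

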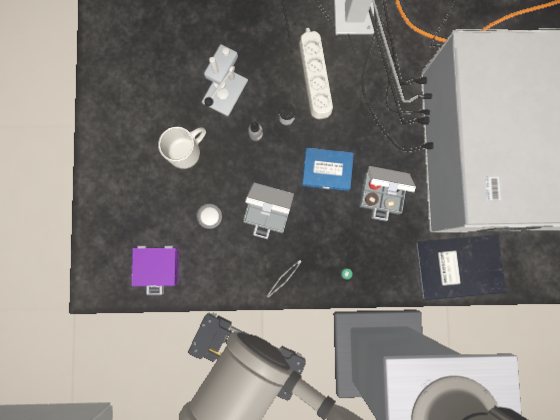

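In the top view there are three candidates. The case at (387,192) has round discs inside, the case at (268,210) is open with grey compartments only, and the purple one at (155,268) is a shut look-alike. The first fits the description, so I'll confirm it in an enlarged crop.

Run:
```python
import cv2,numpy as np
a=cv2.imread("pics/top0.png")[160:230,350:430]; b=cv2.imread("pics/scene0.png")[140:210,285:355]
f=lambda i:cv2.resize(i,None,fx=5.6,fy=5.6,interpolation=cv2.INTER_CUBIC)
cv2.imwrite("pics/c1.png",np.hstack([f(a),f(b)[:, :350]]))
```

```text
(no output)
```

View pics/c1.png

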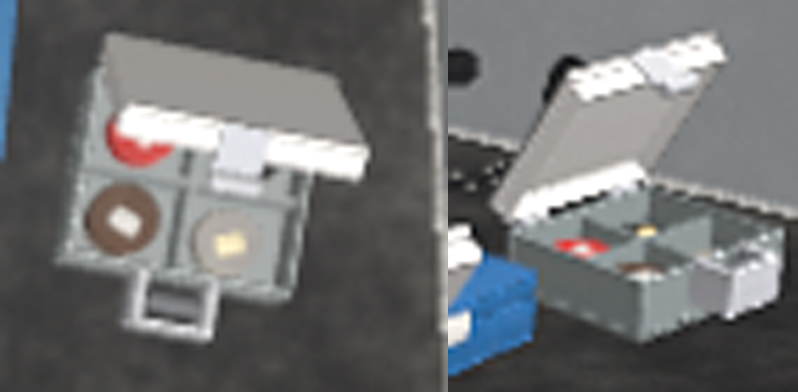

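```bash
cat > fit.py <<'E'
import numpy as np
from scipy.spatial.transform import Rotation as R
from scipy.optimize import least_squares
from cell import robot
def proj(n,P):
    m=robot.camera_model(n); q=(np.array(P)-m["position"])@R.from_euler("xyz",m["attitude"]).as_matrix()
    p=q@m["camera_matrix"].T; return p[:,:2]/p[:,2:]
def case(p):   # p: hinge mid x,y, yaw of hinge->front away from -x, angle
    def W(f,s,z): 
        c,d=np.cos(p[2]),np.sin(p[2]); return [p[0]-f*c+s*d,p[1]-f*d-s*c,z]
    def L(f,h,s): return W(f*np.cos(p[3])-h*np.sin(p[3]),s,.03+f*np.sin(p[3])+h*np.cos(p[3]))
    return W,L
if __name__=="__main__":
    u=lambda a,b:[350+a/5.6,160+b/5.6]; v=lambda a,b:[285+(a-448)/5.6,140+b/5.6]
    T=np.array([u(58,263),u(292,300),u(122,328),u(210,340),u(125,103),u(368,150)])
    S=np.array([v(645,285),v(785,228),v(575,80),v(718,38)])
    def res(p):
        W,L=case(p)
        t=[W(.089,-.05,.03),W(.089,.05,.03),W(.113,-.018,.032),W(.113,.018,.032),L(.089,.014,-.05),L(.089,.014,.05)]
        s=[W(.089,-.05,.03),W(.089,.05,.03),L(.089,.014,-.05),L(.089,.014,.05)]
        t=[[*q] for q in t]
        return np.r_[(proj("top",t)-T).ravel(),(proj("scene",s)-S).ravel()]
    best=min((least_squares(lambda p:res(p) if g>0 else res(p),[.55,.2,y0,.9]) for g in(1,) for y0 in(0,.3,-.3,3.1)),key=lambda r:r.cost)
    print(best.x,best.cost); print(best.fun.round(1).reshape(-1,2))
    W,L=case(best.x)
    print("press",L(.069,.014,0)); 
    for a in(.4,.13,0.): print(a,case([*best.x[:3],a])[1](.069,.014,0))
E
python3 fit.py
```

```text
[ 0.59020943  0.14380119 -0.20634974  0.99755265] 3.709144173955974
[[ 0.7 -0.8]
 [-0.3  0.3]
 [ 0.9 -0.3]
 [-0.1  0.4]
 [-0.4  0.9]
 [-0.1  0.8]
 [ 0.2 -0.4]
 [ 0.2  0.5]
 [-1.1 -0.7]
 [-1.  -0.4]]
press [np.float64(0.565093020059695), np.float64(0.14905879084056822), np.float64(0.0955631255976248)]
0.4 [np.float64(0.5333406820589417), np.float64(0.15570548565723957), np.float64(0.06976471953533728)]
0.13 [np.float64(0.5250194985672448), np.float64(0.15744735320669437), np.float64(0.05282662235276598)]
0.0 [np.float64(0.5226732450778291), np.float64(0.15793849281683353), np.float64(0.044)]
```

```bash
cat > go.py <<'E'
import sys,numpy as np
from fit import *
P=[.5902,.1438,-.2063]
def to(f,ztip):  # needed tool-frame shift to put the tip over case-forward f at height ztip, y along hinge
    o=robot.observe(); M=R.from_euler("xyz",o["tool_rot"]).as_matrix()
    W,L=case([*P,0]); g=np.array(W(f,0,ztip+robot.nose_length))
    dyaw=(np.pi+P[2]-o["tool_rot"][2]+np.pi)%(2*np.pi)-np.pi
    print(f,ztip,"shift",(M.T@(g-o["tool_pos"])).round(4),"turn",round(-dyaw,3))
if __name__=="__main__":
    o=robot.observe();print(o["time"],o["tool_pos"].round(4),o["contact_force"].round(1))
    for a in sys.argv[1:]: to(*map(float,a.split(",")))
E
python3 go.py .005,.16 0.01,.095
python3 - <<'E'
from fit import *
m=robot.camera_model("top");Q=R.from_euler("xyz",m["attitude"]).as_matrix()
for p in[(428,228),(427,160),(452,33)]:
  for z in (0,.2):
    r=Q@np.linalg.solve(m["camera_matrix"],[*p,1]); print(p,z,(m["position"]+r*(z-m["position"][2])/r[2]).round(3))
W,L=case([.5902,.1438,-.2063,0])
for f in(.005,.069):
  for s in (.095,):
    for df in(-.0375,.0375): print(W(f+df,s,0))
E
```

```text
0.1 [0.2294 0.4718 0.2341] [-0.4  0.4 -0.3]
0.005 0.16 shift [-0.4631 -0.1383  0.0662] turn -0.246
0.01 0.095 shift [-0.4582 -0.1394  0.1312] turn -0.246
(428, 228) 0 [0.459 0.041 0.   ]
(428, 228) 0.2 [0.448 0.109 0.2  ]
(427, 160) 0 [0.631 0.035 0.   ]
(427, 160) 0.2 [0.589 0.103 0.2  ]
(452, 33) 0 [ 0.965 -0.048  0.   ]
(452, 33) 0.2 [0.863 0.035 0.2  ]
[np.float64(0.6025510765522087), np.float64(0.044157133180535824), 0]
[np.float64(0.5291414125537273), np.float64(0.059520115691430425), 0]
[np.float64(0.5399081632735045), np.float64(0.057266878256499204), 0]
[np.float64(0.46649849927502307), np.float64(0.0726298607673938), 0]
```

```bash
python3 -m jog '[[[-1,-0.04,-0.01,0,-0.05],[-1,-0.08,-0.02,0,-0.1],[-1,-0.12,-0.035,0,-0.15],[-1,-0.16,-0.045,0,-0.2],[-1,-0.19,-0.055,0,-0.246]]]' 20; python3 go.py .005,.16
```

```text
time: 0.52
tool_pos: [0.3782, 0.3375, 0.2345]
tool_rot: [-3.141, 0.0, 2.937]
contact_force: [0.4, 0.2, 0.5]
opening: 0.0632
grip_force: 0.0
0.5167 [0.3782 0.3375 0.2345] [0.4 0.2 0.5]
0.005 0.16 shift [-0.242  -0.1465  0.0666] turn 0.001
```

```bash
python3 -m jog '[[[-1,-0.034,-0.02,0,0],[-1,-0.068,-0.04,0,0],[-1,-0.1,-0.06,0,0],[-1,-0.135,-0.08,0,0],[-1,-0.17,-0.1,0,0]]]' ; python3 go.py .005,.16
python3 -m jog '[[[-1,-0.03,-0.02,0,0],[-1,-0.055,-0.03,0,0],[-1,-0.055,-0.03,0,0],[-1,-0.055,-0.03,0,0],[-1,-0.055,-0.03,0,0]]]' ; python3 go.py 0.005,.12 0.01,.1
```

```text
time: 0.93
tool_pos: [0.5232, 0.2052, 0.2345]
tool_rot: [-3.141, -0.001, 2.935]
contact_force: [-0.0, 0.6, -0.2]
opening: 0.0295
grip_force: 0.0
0.9333 [0.5232 0.2052 0.2345] [-0.   0.6 -0.2]
0.005 0.16 shift [-0.0732 -0.0463  0.0664] turn -0.0
time: 1.35
tool_pos: [0.5693, 0.1664, 0.2341]
tool_rot: [-3.141, -0.002, 2.935]
contact_force: [-0.7, -0.1, -0.1]
opening: 0.001
grip_force: 0.0
1.35 [0.5693 0.1664 0.2341] [-0.7 -0.1 -0.1]
0.005 0.12 shift [-0.0203 -0.0178  0.1061] turn -0.001
0.01 0.1 shift [-0.0153 -0.0178  0.1261] turn -0.001
```

```bash
python3 -m jog '[[[-1,-0.02,-0.01,0.03,0],[-1,-0.02,-0.01,0.065,0],[-1,-0.02,-0.01,0.1,0],[-1,-0.02,-0.01,0.1,0],[-1,-0.02,-0.01,0.1,0]]]'; python3 go.py .01,.085 .03,.08
python3 - <<'E'
from cell import robot
import cv2
cv2.imwrite("pics/s1.png",cv2.resize(robot.read_camera("scene")[90:230,260:440,::-1],None,fx=4,fy=4,interpolation=2))
E
```

```text
time: 1.77
tool_pos: [0.5858, 0.1532, 0.1339]
tool_rot: [-3.14, -0.004, 2.936]
contact_force: [0.5, 0.5, 0.9]
opening: 0.0007
grip_force: 0.0
1.7667 [0.5858 0.1532 0.1339] [0.5 0.5 0.9]
0.01 0.085 shift [ 0.0036 -0.0082  0.0409] turn 0.001
0.03 0.08 shift [ 0.0236 -0.0082  0.046 ] turn 0.001
```

View pics/s1.png

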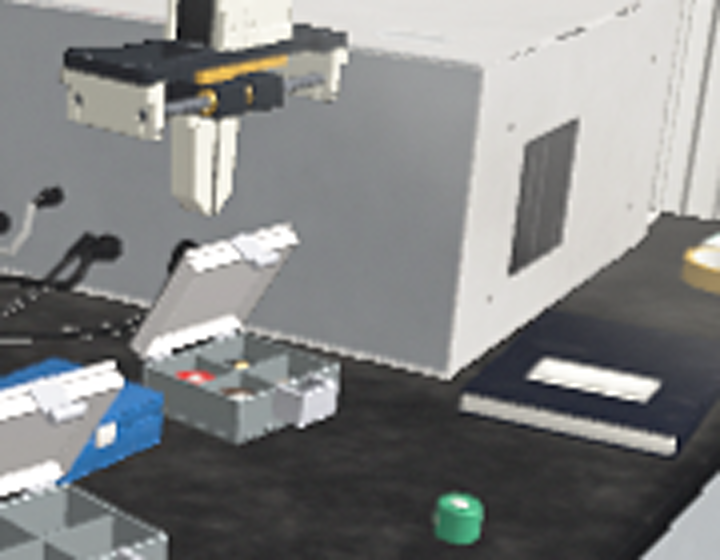

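The closed fingertips (210,212) stand above and behind the loaded lid's raised front edge (240,245), clear of the grey box. Now down to the lid and along its arc.

```bash
python3 -m jog '[[[-1,0,0,0.02,0],[-1,0,0,0.03,0],[-1,0,0,0.035,0],[-1,0,0,0.04,0],[-1,0,0,0.04,0]]]'; python3 go.py .02,.08 .03,.075 .045,.068 .06,.06
```

```text
time: 2.23
tool_pos: [0.5874, 0.1524, 0.0949]
tool_rot: [3.142, -0.0, 2.935]
contact_force: [-0.3, 0.5, -0.5]
opening: 0.0006
grip_force: 0.0
2.2333 [0.5874 0.1524 0.0949] [-0.3  0.5 -0.5]
0.02 0.08 shift [ 0.0155 -0.0078  0.0069] turn -0.0
0.03 0.075 shift [ 0.0255 -0.0078  0.0119] turn -0.0
0.045 0.068 shift [ 0.0405 -0.0078  0.0189] turn -0.0
0.06 0.06 shift [ 0.0555 -0.0078  0.0269] turn -0.0
```

```bash
python3 -m jog '[[[-1,0.006,0,0.004,0],[-1,0.012,0,0.007,0],[-1,0.018,0,0.01,0],[-1,0.024,0,0.012,0],[-1,0.03,0,0.014,0]]]'; python3 -m jog '[[[-1,0.006,0,0.003,0],[-1,0.012,0,0.006,0],[-1,0.018,0,0.009,0],[-1,0.022,0,0.012,0],[-1,0.022,0,0.012,0]]]'; python3 go.py .064,.055
python3 - <<'E'
from cell import robot
import cv2
cv2.imwrite("pics/s2.png",cv2.resize(robot.read_camera("scene")[90:230,260:440,::-1],None,fx=4,fy=4,interpolation=2))
E
```

```text
time: 2.65
tool_pos: [0.5575, 0.1585, 0.0807]
tool_rot: [3.142, 0.0, 2.935]
contact_force: [2.1, -1.4, 0.3]
opening: 0.0002
grip_force: 0.7
time: 3.07
tool_pos: [0.535, 0.1631, 0.0679]
tool_rot: [-3.141, -0.002, 2.935]
contact_force: [-0.2, -0.3, 0.1]
opening: 0.0003
grip_force: 0.0
3.0667 [0.535  0.1631 0.0679] [-0.2 -0.3  0.1]
0.064 0.055 shift [ 0.006  -0.0076  0.0049] turn -0.0
```

View pics/s2.png

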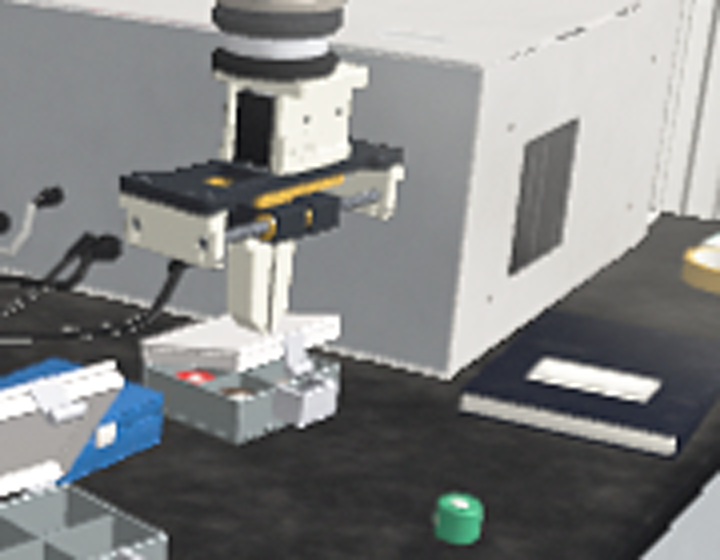

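The lid has swung down to about 0.3 rad, with the tips on it at (265,325). Next I press past the catch in steps.

```bash
python3 -m jog '[[[-1,0.005,0,0.002,0],[-1,0.009,0,0.004,0],[-1,0.01,0,0.006,0],[-1,0.01,0,0.008,0],[-1,0.01,0,0.009,0]]]'; python3 -m jog '[[[-1,0,0,0.001,0],[-1,0,0,0.002,0],[-1,0,0,0.003,0],[-1,0,0,0.004,0],[-1,0,0,0.004,0]]]'; python3 go.py .069,.044
```

```text
time: 3.53
tool_pos: [0.5259, 0.1652, 0.06]
tool_rot: [-3.142, -0.002, 2.935]
contact_force: [-4.2, 0.5, 6.5]
opening: 0.0005
grip_force: 3.0
time: 3.95
tool_pos: [0.5266, 0.1649, 0.0554]
tool_rot: [-3.141, -0.0, 2.935]
contact_force: [-0.6, -0.4, 0.6]
opening: 0.0004
grip_force: 0.5
3.95 [0.5266 0.1649 0.0554] [-0.6 -0.4  0.6]
0.069 0.044 shift [ 0.0024 -0.0077  0.0034] turn -0.0
```

```bash
python3 -m jog '[[[-1,0,0,0.001,0],[-1,0,0,0.002,0],[-1,0,0,0.003,0],[-1,0,0,0.004,0],[-1,0,0,0.005,0]]]'
```

```text
time: 4.37
tool_pos: [0.527, 0.1649, 0.0518]
tool_rot: [3.141, 0.001, 2.935]
contact_force: [-7.1, -1.4, 19.8]
opening: 0.0004
grip_force: 9.9
```

Firm stop with the tip at about 44 mm, so the lid is shut. Now I retract and check.

```bash
python3 -m jog '[[[-1,0,0,-0.01,0],[-1,0,0,-0.03,0],[-1,0,0,-0.06,0],[-1,0,0,-0.1,0],[-1,0,0,-0.14,0]]]'; python3 -m jog '[[[-1,0,0,0,0],[-1,0,0,0,0],[-1,0,0,0,0],[-1,0,0,0,0],[-1,0,0,0,0]]]'
python3 - <<'E'
from cell import robot
import cv2
cv2.imwrite("pics/s3.png",cv2.resize(robot.read_camera("scene")[100:250,225:405,::-1],None,fx=4,fy=4,interpolation=2))
E
```

```text
time: 4.78
tool_pos: [0.5263, 0.1647, 0.1918]
tool_rot: [-3.141, -0.001, 2.935]
contact_force: [1.6, 0.5, 0.3]
opening: 0.0004
grip_force: 0.0
time: 5.2
tool_pos: [0.526, 0.1648, 0.189]
tool_rot: [-3.14, -0.003, 2.935]
contact_force: [0.2, -0.1, -0.2]
opening: 0.0005
grip_force: 0.0
```

View pics/s3.png

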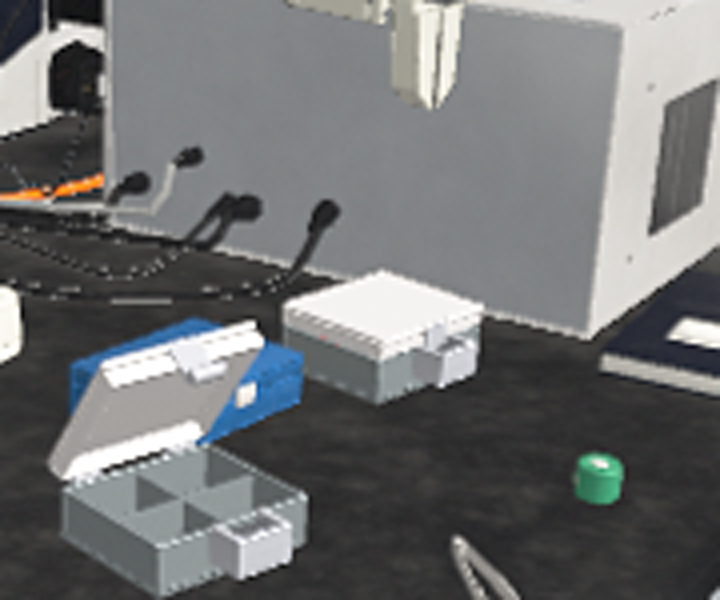

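The loaded case (380,335) is shut flush with its tongue in the catch. The empty case (185,470) is still open, and the gripper is clear.

```bash
python3 -c "
from cell import robot
print(robot.hand_in())"
```

```text
the job is handed in; nothing more can be done
None
```

The lid of the case with the round sample mounts is pressed shut past its catch and stayed shut after I withdrew the arm; the empty case is still open, and the job was handed in at about 5 s of the 32 s allowed.

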